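Pass a bolt rack through the gated chute

ROBOT

A 7-joint arm with a two-finger parallel gripper is mounted at the origin on the work surface. World frame = base frame: x ahead of the robot, y to its left, z up, the work surface at z = 0. Lengths are in m, angles in rad, forces in N, time in s.
With the tool pointing down it reaches from about 0.425 to 1.025 m from the base axis. Payload 9.4 kg.
Tool frame: the origin (TCP) lies on the centre line of the jaws, within the pads' length; the fingertips stand 11 mm ahead of it and the grasp point (between the pads) lies 8 mm behind it; z points along the fingers, y is the direction in which the jaws open and shut (so a half turn about z gives the same grasp; the last joint's range is limited). The gripper opens to 93 mm and grips with 3 to 60 N. Pads are 15 mm wide; open, the fingers measure 128 mm over their backs; the gripper's body (75 mm by 188 mm) begins 65 mm behind the grasp point.
Start: joints at [-1.345, 0.599, -0.003, 1.599, 0.002, 0.943, -0.08], TCP at [0.216, 0.692, 0.23] pointing down, gripper open.
Joint ranges: [-2.57, 2.57], [-0.35, 1.97], [-1.29, 1.29], [0.11, 2.56], [-1.05, 4.19], [0.11, 1.86], [-2.63, 2.63]. Speed limits (rad/s): [2.22, 2.22, 3.01, 3.01, 3.14, 3.14, 3.14].

INTERFACE

Orientations are given as a unit quaternion [x, y, z, w].
In Python, from station import r gives the robot as it stands. Calls block until the motion is done:
- r.move_ptp(position, orientation): joint-space move of the TCP to a pose.
- r.move_straight(position, ori=None, v=0.15, threshold=None): straight line of the TCP; ori=None keeps the orientation; v is the mean speed in m/s. With threshold (N) it stops when the force on the tool has changed by that much, and returns True; else False.
- r.move_joints(angles): joint-space move.
- r.open() and r.clamp(): open the fingers fully, or close them until they stop; the grip force is fixed at half the most.
- r.dwell(seconds).
- r.inverse_kinematics(position, orientation): joint angles nearest the present ones, or None.
- r.observe(): the state.
- r.camera(name): name is "scene" or "top" or "wrist"; returns a dict with "img" (480x640x3 uint8, blue, green, red), "depth" (480x640 float32, m along the optical axis (not along the pixel's ray), 0 where there is no reading), "vfov" (degrees; the focal length in pixels is half the picture's height over the tangent of half this angle, whatever the lens; pixels are square), "cx", "cy" (the principal point, pixels), "R" (3x3) and "t" (3): a world point X has camera coordinates R X + t. Camera axes: x right, y down, z forward; pixel columns grow to the right and rows downward; lengths in m; the calibration is good to about 2 mm. The wrist camera is an equidistant fisheye: a pixel r from the principal point sees the ray r / f radians off the axis. A picture is of the moment at which its call begins.
A pose or a line that the arm cannot do raises r.IKError and nothing moves.
- r.finish_job(): hands the job in, once; it reports no verdict.
The state is a dict: "time_s": time; "q": joint angles; "joint_velocities": joint speeds; "joint_efforts": joint torques, N m; "tool_pos": TCP position; "tool_rot": TCP orientation; "wrist_force": force on the tool from outside, world axes, zero at the start; "ft_torque": the same for the moment, N m; "gripper_width": opening from 0.0 (shut) to 1.0 (fully open).
Only numpy, scipy, OpenCV 4.12 (cv2) and the standard library are available. Lean on these libraries where they do the work, as an engineer would, in place of code of your own. Each camera call takes 0.05 s, during which the arm holds its last target. There are 200 camera calls.

TASK

Press the chute's long hinged bar down with one fingertip so that the gate plate drops below the rails, and keep it held down while another fingertip pushes the bolt rack from behind, through the gate and up against the end stop. Then let the bar go so that the gate stands up again behind the rack, and move clear. Only push: do not lift the rack or touch its bolts, keep the gate and the rack from touching each other, and leave the things standing about the chute alone.

Things in the scene. Friction and masses are not known exactly. Their poses are not given: they have to be found in the camera images.
- chute: Steel chute fixed on the bench. Origin: under its middle, on the bench top; z up. The rack travels along its +y on two slide rails, y = -165 to 185 mm, tops 80 mm above the bench. Outside the rails, side guides (x = 42 to 47 mm on both sides, tops at 92 mm). Between the rails a floor 5 mm below their tops. The gate plate stands across it at y = 30 mm, x = -28 to 28 mm.
- end_stop (a point): Middle of the end stop's face at rail height (chute x = 0, y = 175 mm): an upright steel plate across the chute's +y end, rising 39 mm above the rail tops.
- bar_hinge (a point): Hinge of the press bar (chute x = 67, y = 160, z = 86 mm), axis along chute x. The bar, 28 mm wide (chute x = 53 to 81 mm), runs from here along the outside of the +x guide towards the chute's -y, 310 mm long. The hinge fork is no higher than the level bar.
- gate (a joint): Angle (rad) of press bar and gate plate, one piece. 0: plate up, 28 mm above the rails, bar sloping up to its free end. Pressing the bar down opens it. At 0.28 the bar is level, its top 96 mm above the bench, and the plate 9 mm below the rail tops; under 0.21 the plate sticks up. Stop 0.34. A spring raises it when let go: level takes about 2 N at the free end, 6 N at 100 mm from the hinge.
- bar_end (a point): Point on the middle of the press bar's top face, 2 mm from its free end; moves with the bar: about 182 mm above the bench with the gate up, 96 mm when the bar is level.
- gate_top (a point): Middle of the gate plate's top edge (steel plate 56 mm wide, 5 mm thick); moves with the gate.
- rack: Loose wooden block, 80 (x) by 100 (y) by 40 mm high, about 0.35 kg, on the rails between the guides, its leading end 15 to 40 mm short of the gate plate. Origin: centre of its underside; its y along chute +y. Flat trailing face at its y = -50 mm. Fully home it is at chute y = 125 mm, its trailing face 45 mm beyond the gate. Bolts stand in holes at x = +-22, y = +-28 mm.
- bolt1: Hex bolt standing head up in the rack's hole at -x, trailing (-y) end of the rack: shank 18 mm, 34 mm long, head 26 mm across and 10 mm high; origin at its lower end, 10 mm above the rack's underside. Head tops 54 mm above the rail tops. Not to be touched.
- bolt2: Hex bolt standing head up in the rack's hole at -x, leading (+y) end of the rack: shank 18 mm, 34 mm long, head 26 mm across and 10 mm high; origin at its lower end, 10 mm above the rack's underside. Head tops 54 mm above the rail tops. Not to be touched.
- bolt3: Hex bolt standing head up in the rack's hole at +x (bar side), trailing end of the rack: shank 18 mm, 34 mm long, head 26 mm across and 10 mm high; origin at its lower end, 10 mm above the rack's underside. Head tops 54 mm above the rail tops. Not to be touched.
- bolt4: Hex bolt standing head up in the rack's hole at +x (bar side), leading end of the rack: shank 18 mm, 34 mm long, head 26 mm across and 10 mm high; origin at its lower end, 10 mm above the rack's underside. Head tops 54 mm above the rail tops. Not to be touched.
- coupling: Bystander: short steel pipe coupling standing on the bench, 60 mm across, 55 mm high; origin at the centre of its underside.
- spray: Bystander: white plastic jar with a black cap, 60 mm across, 115 mm high; origin at the centre of its underside.
- fitting: Bystander: brass pipe fitting on a steel hex flange, 54 mm across, 75 mm high; origin at the centre of its underside.
Not all that is in view belongs to the job. Leave any pink look-alike of the rack alone.

How it is judged:
On the way, in this order (a step that is already met when the one before it is completed fails the run):
1. a finger holds the gate fully open while the rack is still short of it (value of joint gate above 0.23 rad and contact force between the fingers and gate above 0.3 N and y of rack in the frame of chute below -0.02 m), for 0.1 s.
2. with the gate held open by a finger, the rack is pushed with a finger half-way through (value of joint gate above 0.23 rad and contact force between the fingers and gate above 0.3 N and y of rack in the frame of chute between 0 and 0.075 m and contact force between the fingers and rack above 0.05 N), for 0.1 s.
3. the rack is on the end stop with the gate still held open (value of joint gate above 0.23 rad and contact force between the fingers and gate above 0.3 N and y of rack in the frame of chute above 0.117 m), for 0.1 s.
At the end, for the whole second after the job is handed in: The rack lies level on the rails within 8 mm of the end stop and at rest, its four bolts standing in their holes, and the gate has sprung up behind it (joint below 0.04 rad) (y of rack in the frame of chute above 0.117 m and value of joint gate below 0.04 rad and linear speed of rack below 0.01 m/s and z of rack in the frame of chute below 0.085 m and angle between rack's own z axis and vertical below 0.06 rad and angle between each of bolt1, bolt2, bolt3, bolt4's own z axis and vertical below 0.25 rad and distance between each of bolt1, bolt2, bolt3, bolt4 and rack below 0.045 m); the robot touches nothing.
It fails at once if the rack is lifted (more than 8 mm) or tipped (z of rack in the frame of chute above 0.088 m or angle between rack's own z axis and vertical above 0.15 rad).
It fails at once if gate and rack touch (more than 0.5 N): rammed, or the gate let up under the rack (contact force between gate and rack above 0.5 N).
It fails at once if a bolt is touched by the robot (more than 0.5 N) (contact force between any of the fingers, the arm and bolt1 above 0.5 N or contact force between any of the fingers, the arm and bolt2 above 0.5 N or contact force between any of the fingers, the arm and bolt3 above 0.5 N or contact force between any of the fingers, the arm and bolt4 above 0.5 N).
It fails at once if a bolt is lifted out of the rack (z of any of bolt1, bolt2, bolt3, bolt4 in the frame of rack above 0.025 m).
It fails at once if a thing standing about is moved by more than 20 mm or knocked over (distance of any of coupling, spray, fitting from where it was at the start of the episode above 0.02 m or angle between any of coupling, spray, fitting's own z axis and vertical above 0.3 rad).
It also fails if it takes over 40 s, if anything falls off the work surface, if the arm or the gripper's body presses on something with over 40 N, if the wrist force passes 120 N, or if a joint passes its speed limit or range.

## Working session

There is one attempt and no reset: what is moved stays moved. The work goes in short steps, each a Python script; the robot and the scene stay as the last script left them, time stands still between calls to the robot, and variables do not carry over. Pictures are saved under pics/ and viewed, about 8 in all and at most 12, crops included, and the job is handed in when it is done.

```bash
ls; mkdir -p pics; python3 - <<'E'
from station import r
import cv2,numpy as np
for n in ("scene","top"):
    c=r.camera(n); cv2.imwrite(f"pics/{n}.png",c["img"]); np.savez(f"{n}.npz",**c)
    print(n,c["vfov"],c["cx"],c["cy"],c["R"],c["t"],(c["depth"]>0).mean())
print(r.observe())
E
```

```text
pics
scene 55.51817213631931 323.504502786065 240.29520487287192 [[-0.65186342  0.75828854 -0.0085185 ]
 [ 0.66786568  0.568738   -0.48009636]
 [-0.35920678 -0.31864647 -0.87717439]] [ 0.41794218 -0.31225972  1.01782269] 0.99611328125
top 55.683817949855374 315.5761655467993 243.5194080786648 [[-0.0281519  -0.99932618  0.02355111]
 [-0.99911927  0.02739707 -0.03178181]
 [ 0.03111517 -0.02442508 -0.99921732]] [-0.06364942  0.57779499  1.0086231 ] 0.9962272135416667
{'time_s': 0.1, 'q': array([-1.34468246,  0.60004326, -0.00255055,  1.60005095,  0.00180592,
        0.94290004, -0.079761  ]), 'joint_velocities': array([ 2.41422271e-05, -1.48666583e-03, -1.26649457e-03, -3.00340994e-03,
        1.40509726e-03,  1.39713665e-03, -9.15496370e-05]), 'joint_efforts': array([ 4.58338880e-03, -7.66553450e+01,  1.50219016e+00, -2.52933401e+01,
       -5.23163925e-02,  1.36189337e-02,  5.12650990e-05]), 'tool_pos': array([0.21608332, 0.69160567, 0.22884718]), 'tool_rot': array([ 1.50776243e-01,  9.88567668e-01, -6.98575512e-04, -4.02028038e-05]), 'wrist_force': array([0.33201856, 0.26764253, 0.12620295]), 'ft_torque': array([0.02443592, 0.00580669, 0.0418949 ]), 'gripper_width': 1.0038497179529997}
```

View pics/scene.png

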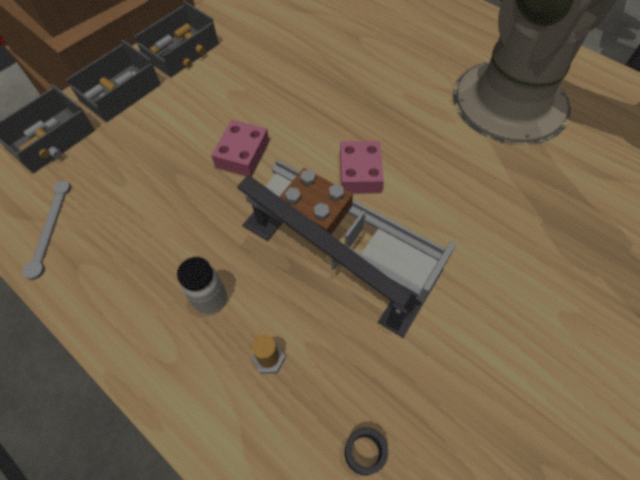

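View pics/top.png

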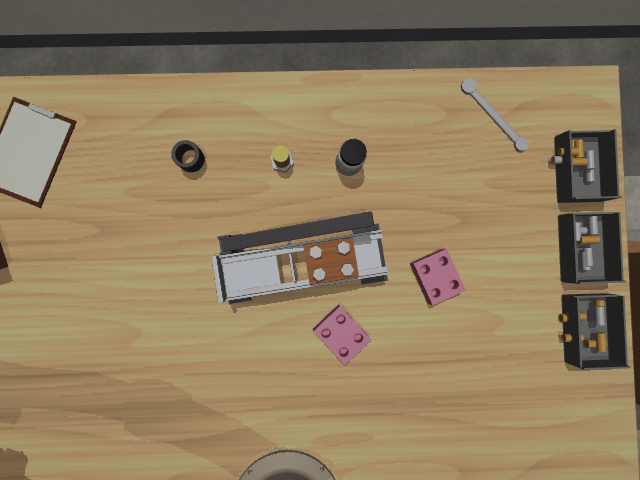

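The scene view shows the chute with the rack (brown, ~(318,200)) at the far end and the bar on the side away from the base. The top view shows the end stop at ~(220,278), the gate at ~(293,265), the rack at ~(331,260), and the bar's free end at ~(373,220). So chute +y is about world +y. Next I'll make a metric height map from the depth images to find the chute's pose.

```bash
cat > h.py <<'E'
import numpy as np
def cloud(n):
    c=np.load(n+".npz"); d=c["depth"]; h,w=d.shape
    f=h/2/np.tan(np.radians(float(c["vfov"]))/2)
    v,u=np.mgrid[:h,:w]
    P=np.stack([(u-c["cx"])*d/f,(v-c["cy"])*d/f,d],-1)
    return (P-c["t"])@c["R"], c["img"], d>0     # R^T (P-t)
E
python3 - <<'E'
from h import *; import cv2
S=1600
x0,x1,y0,y1=0.33,0.66,-0.22,0.27
out=[]
for n in ("top","scene"):
    X,im,ok=cloud(n)
    m=ok&(X[...,0]>x0)&(X[...,0]<x1)&(X[...,1]>y0)&(X[...,1]<y1)
    b=X[m]; print(n,"bench z",np.median(b[np.abs(b[:,2])<.02,2]))
    o=np.zeros((int((x1-x0)*S),int((y1-y0)*S),3),np.uint8)
    p=b[np.argsort(b[:,2])]; col=cv2.applyColorMap(np.clip(p[:,2]/.19*255,0,255).astype(np.uint8)[:,None],cv2.COLORMAP_JET)[:,0]
    for (x,y,z),k in zip(p,col):
        cv2.circle(o,(int((y1-y)*S),int((x1-x)*S)),2,k.tolist(),-1)
    for k in range(0,60,5):
        yy=int((.25-k*.01+.02)*0)
    for y in np.arange(-.2,.27,.05): cv2.line(o,(int((y1-y)*S),0),(int((y1-y)*S),8),(255,255,255),1)
    for x in np.arange(.35,.66,.05): cv2.line(o,(0,int((x1-x)*S)),(8,int((x1-x)*S)),(255,255,255),1)
    out.append(o); 
    # height band stats
cv2.imwrite("pics/ortho.png",cv2.resize(np.vstack(out)[:,:],None,fx=.56,fy=.56,interpolation=cv2.INTER_AREA))
c=np.load("top.npz")["img"]; cv2.imwrite("pics/topcrop.png",cv2.resize(c[195:315,200:400],None,fx=4,fy=4,interpolation=cv2.INTER_CUBIC))
c=np.load("scene.npz")["img"]; cv2.imwrite("pics/scenecrop.png",cv2.resize(c[150:350,220:470],None,fx=3,fy=3,interpolation=cv2.INTER_CUBIC))
E
```

```text
top bench z 0.0009297847305190499
scene bench z -0.0003210482749685606
```

View pics/topcrop.png

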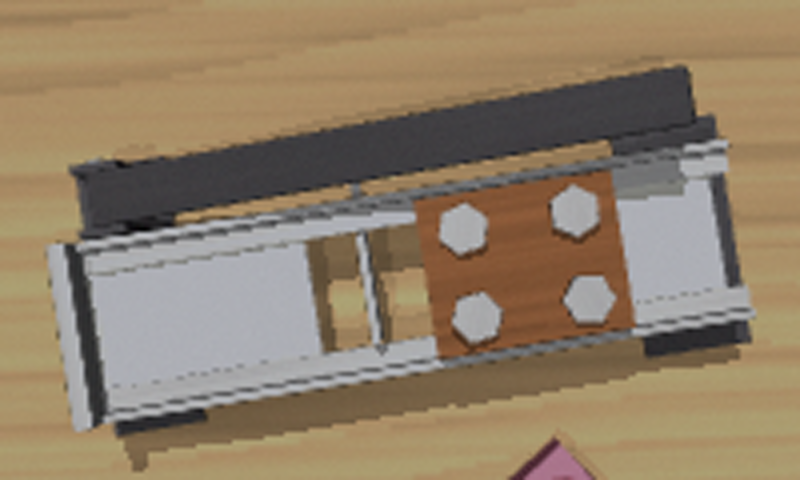

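View pics/scenecrop.png

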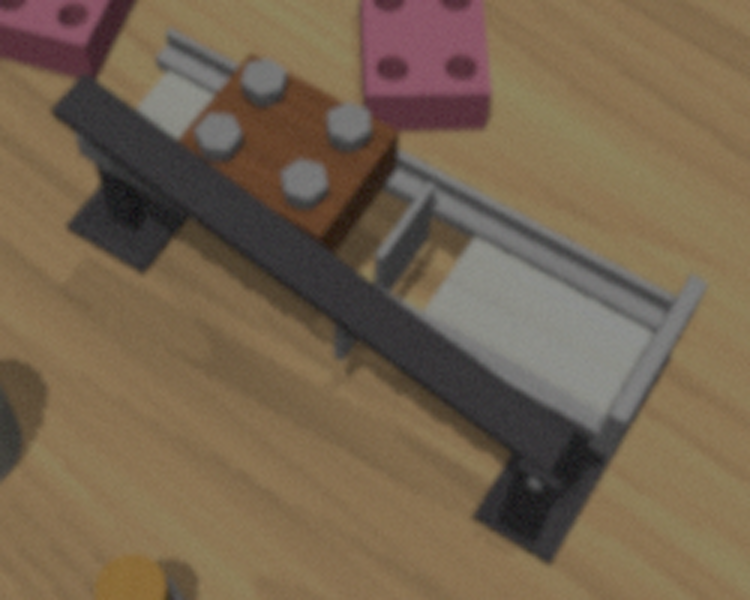

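The top crop shows the end stop face from (68,246) to (92,428), the gate plate's top edge at about (371,292), bolt heads at (463,230), (576,211), (477,318), (590,300), and the bar's free end at about (690,92). The scene crop shows the same features: bar end (70,95), gate top (406,225), bolts (264,82), (349,126), (218,135), (304,183). I'll fit the chute pose from these picks in each view.

```bash
cat > fit.py <<'E'
import numpy as np
from scipy.optimize import least_squares
from scipy.spatial.transform import Rotation as Ro
def cam(n):
    c=np.load(n+".npz"); f=240/np.tan(np.radians(float(c["vfov"]))/2)
    return lambda X:(lambda p:np.array([c["cx"],c["cy"]])+f*p[:,:2]/p[:,2:])(np.asarray(X)@c["R"].T+c["t"])
T=cam("top"); Sc=cam("scene")
px=lambda a,s,o:(np.array(a,float)+.5)/s-.5+o
# chute points (mm) and picks
cp={"stop":(0,175,119),"barend":(67,-135.2,182),"gate":(0,30,108),"g-":(-47,-165,92),"g+":(47,-165,92)}
tp={"stop":(80,337),"barend":(690,92),"gate":(371,292),"g-":(752,314),"g+":(726,143)}
sp={"barend":(70,95),"gate":(406,225),"g-":(170,33)}
bo={"tl":(463,230),"tr":(576,211),"bl":(477,318),"br":(590,300)}
W=lambda q,C:(Ro.from_euler("z",q[2]).apply(np.array(C)/1000.)+[q[0],q[1],0])
def res(q,which):
    r=[]
    if "t" in which:r.append(T(W(q,[cp[k] for k in tp]))-px(list(tp.values()),4,[200,195]))
    if "s" in which:r.append(Sc(W(q,[cp[k] for k in sp]))-px(list(sp.values()),3,[220,150]))
    return np.concatenate(r).ravel()
for w in ("t","s","ts"):
    f=least_squares(res,[.5,.0,0.],args=(w,),loss="soft_l1"); print(w,f.x.round(4),res(f.x,w).round(1))
chute=f.x
# rack: bolt head centres at z=.134; world in rack frame
B=[(22,28,134),(22,-28,134),(-22,28,134),(-22,-28,134)]
tb=px(list(bo.values()),4,[200,195]); sb=px([(304,183),(218,135),(349,126),(264,82)],3,[220,150])
for w in ("t","s","ts"):
    g=lambda q:np.concatenate(([T(W(q,B))-tb] if "t" in w else [])+([Sc(W(q,B))-sb] if "s" in w else [])).ravel()
    f=least_squares(g,[.5,.0,0.]); d=Ro.from_euler("z",-chute[2]).apply([f.x[0]-chute[0],f.x[1]-chute[1],0])
    print("rack",w,f.x.round(4),"in chute",d[:2].round(4),"cost",abs(f.fun).max())
E
python3 fit.py
```

```text
t [ 0.5306 -0.0574  0.1356] [-0.2  0.2 -0.2  0.4 -0.7 -0.6  1.3  0.8  0.2 -1.3]
s [ 0.5335 -0.0556  0.1334] [-0.6 -0.   0.6  0.1  0.  -0.3]
ts [ 0.5316 -0.0568  0.1369] [-0.5 -0.2 -0.6 -0.2 -1.  -1.1  1.   0.2 -0.2 -1.9 -0.3 -0.9  0.8 -1.1
 -0.  -1.1]
rack t [ 0.5371 -0.1065  0.1315] in chute [-0.0014 -0.05  ] cost 0.1385920195140784
rack s [ 0.5397 -0.1057  0.1254] in chute [ 0.0013 -0.0495] cost 0.5322399951625414
rack ts [ 0.5384 -0.1062  0.128 ] in chute [ 0.     -0.0498] cost 1.1293114228566878
```

```bash
cat > p.py <<'E'
from station import r
import numpy as np, cv2
C=np.array([.532,-.0566]); YAW=.1345; A=.42; D=.05525
def R2(a): return np.array([[np.cos(a),-np.sin(a)],[np.sin(a),np.cos(a)]])
def quat(a=A):
    phi=(YAW+a+np.pi/2)/2
    return [np.cos(phi),np.sin(phi),0,0]
def pos(yB,z,a=A,xA=.067):     # yB: chute y of pushing finger's centre, z: fingertip height
    c=np.array([xA-D*np.cos(a), yB+D*np.sin(a)])
    return [*(C+R2(YAW)@c), z+.011]
def st(s=""):
    o=r.observe(); q=R2(-YAW)@(o["tool_pos"][:2]-C)
    print(s,"t",round(o["time_s"],2),"chute xy",q.round(4),"tip z",round(o["tool_pos"][2]-.011,4),"F",o["wrist_force"].round(1)); return o
E
python3 - <<'E'
from p import *
o=st()
print(r.inverse_kinematics(pos(-.123,.2),quat()))
r.move_ptp(pos(-.123,.24),quat()); st()
r.move_straight(pos(-.123,.185),v=.1); o=st(); print(o["gripper_width"],o["q"].round(2))
for n in ("wrist","scene"):
    c=r.camera(n); cv2.imwrite(f"pics/{n}2.png",c["img"])
E
```

```text
t 0.1 chute xy [-0.2127  0.7838] tip z 0.2178 F [0.3 0.3 0.1]
[-0.13036972  0.4800444   0.43458395  1.97018341 -0.28886954  0.75126387
  1.02856329]
 t 3.3 chute xy [ 0.017  -0.0997] tip z 0.2399 F [ 0.3 -0.3  0.2]
 t 4.0 chute xy [ 0.0167 -0.1007] tip z 0.1852 F [-0.4 -0.1  0.2]
1.0005654278137144 [-0.16  0.51  0.48  1.99 -0.35  0.73  1.09]
```

View pics/wrist2.png

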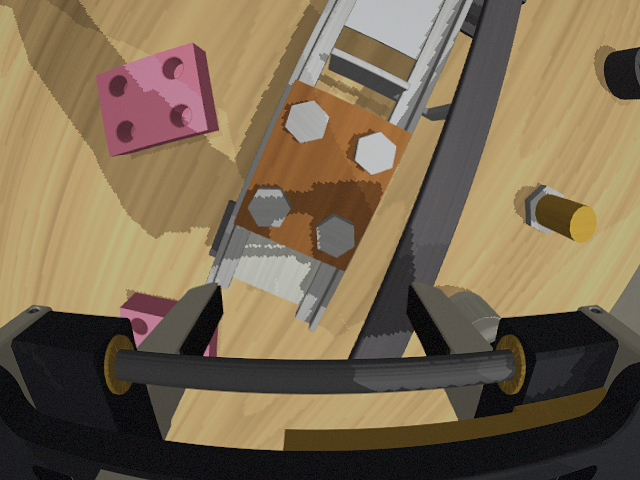

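View pics/scene2.png

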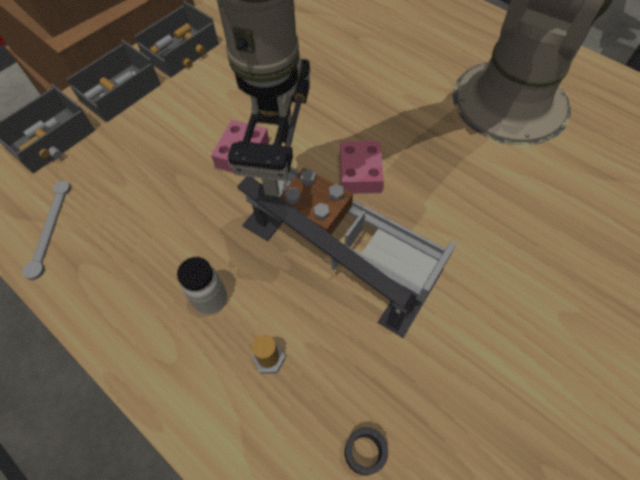

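The wrist view shows the left fingertip (~(215,290)) behind the rack on the chute's −x side, clear of the bolts. The right fingertip (~(415,290)) is above the bar, and the scene view agrees. Next I press the bar down in steps.

```bash
python3 - <<'E'
from p import *
for z in (.165,.15,.12,.0955):
    r.move_straight(pos(-.123,z),v=.08); st(z)
r.dwell(.15); st()
for n in ("wrist","scene"):
    c=r.camera(n); np.savez(n+"3.npz",**c)
    i=c["img"]; i=i if n=="wrist" else cv2.resize(i[120:340,200:460],None,fx=3,fy=2.7); cv2.imwrite(f"pics/{n}3.png",i)
E
```

```text
0.165 t 4.5 chute xy [ 0.0163 -0.1002] tip z 0.1646 F [-0.1  0.9  1. ]
0.15 t 4.83 chute xy [ 0.0164 -0.1003] tip z 0.1497 F [-0.4  0.9  0.5]
0.12 t 5.36 chute xy [ 0.0163 -0.1003] tip z 0.1197 F [-0.5  0.5  1.5]
0.0955 t 5.82 chute xy [ 0.0165 -0.1004] tip z 0.0952 F [-1.1 -0.4  1.8]
 t 5.97 chute xy [ 0.0165 -0.1004] tip z 0.0957 F [-0.6 -0.1  1.1]
```

View pics/wrist3.png

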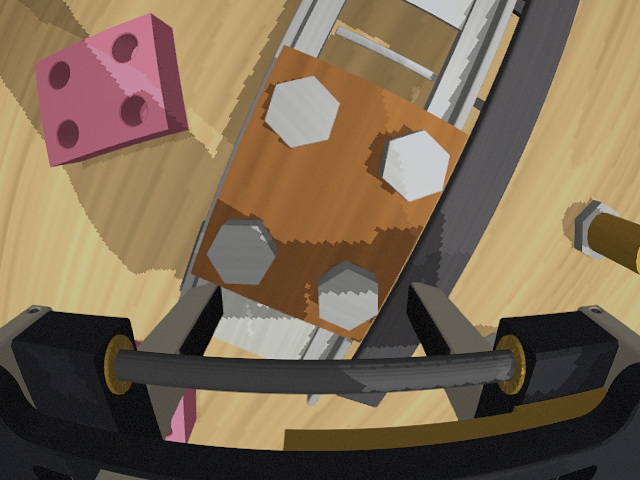

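View pics/scene3.png

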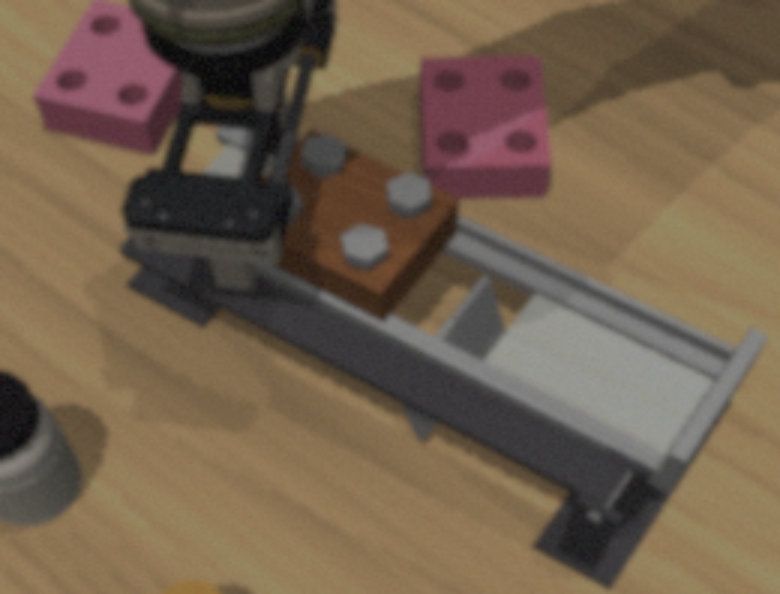

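Both views show the bar level beside the guides and the gate dropped: its top edge runs (340,30)–(435,78) in the wrist view, lower than before. I'll check the plate height numerically, then push to about half-way.

```bash
python3 - <<'E'
from p import *
import fit
for a in (0,.2,.28,.34):
    c,s=np.cos(a),np.sin(a); y,z=160-130*c-22*s,86+22*c-130*s
    print(a, fit.Sc(np.array([[*(C+R2(YAW)@[-.028,y/1e3]),z/1e3],[*(C+R2(YAW)@[.028,y/1e3]),z/1e3]])).round(0).tolist())
print("seen",(363.3,223),"->",(200+440/3,120+340/2.7))
for y in (-.105,-.08):
    r.move_straight(pos(y,.0953),v=.05); st(y)
for n in ("top",):
    c=r.camera(n); cv2.imwrite("pics/top4.png",cv2.resize(c["img"][195:315,200:400],None,fx=4,fy=4,interpolation=cv2.INTER_CUBIC))
E
```

```text
t [ 0.5306 -0.0574  0.1356] [-0.2  0.2 -0.2  0.4 -0.7 -0.6  1.3  0.8  0.2 -1.3]
s [ 0.5335 -0.0556  0.1334] [-0.6 -0.   0.6  0.1  0.  -0.3]
ts [ 0.5316 -0.0568  0.1369] [-0.5 -0.2 -0.6 -0.2 -1.  -1.1  1.   0.2 -0.2 -1.9 -0.3 -0.9  0.8 -1.1
 -0.  -1.1]
rack t [ 0.5371 -0.1065  0.1315] in chute [-0.0014 -0.05  ] cost 0.1385920195140784
rack s [ 0.5397 -0.1057  0.1254] in chute [ 0.0013 -0.0495] cost 0.5322399951625414
rack ts [ 0.5384 -0.1062  0.128 ] in chute [ 0.     -0.0498] cost 1.1293114228566878
0 [[365.0, 212.0], [347.0, 236.0]]
0.2 [[363.0, 219.0], [345.0, 244.0]]
0.28 [[362.0, 223.0], [345.0, 247.0]]
0.34 [[363.0, 225.0], [346.0, 249.0]]
seen (363.3, 223) -> (346.66666666666663, 245.92592592592592)
-0.105 t 6.58 chute xy [ 0.0163 -0.0829] tip z 0.0956 F [-1.4 -5.9  4. ]
-0.08 t 7.22 chute xy [ 0.0157 -0.0585] tip z 0.0955 F [-2.9 -7.3  4.1]
```

View pics/top4.png

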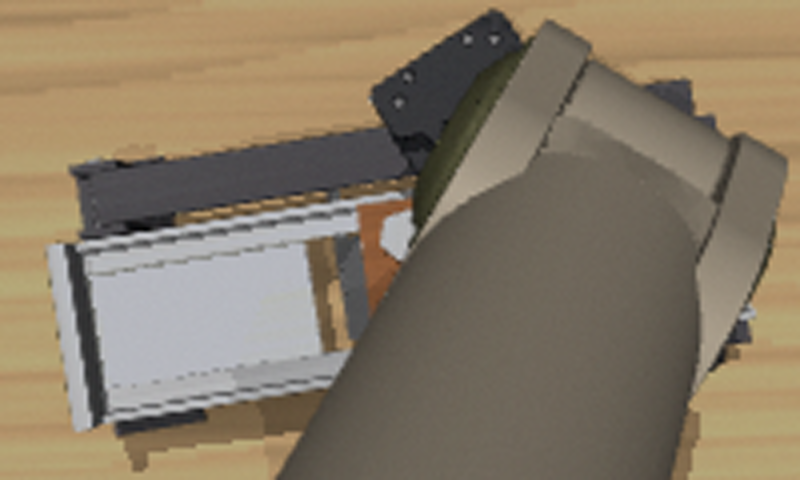

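The fit puts the gate at about 0.28 rad: the seen edge (363,223)–(347,246) against the predicted (362,223)–(345,247). In the top view the rack's leading edge (~(360,240)) is now arriving at the lowered plate. I'll keep pushing.

```bash
python3 - <<'E'
from p import *
for y in (-.05,-.01,.02,.045):
    r.move_straight(pos(y,.0953),v=.05); st(y)
hit=r.move_straight(pos(.070,.095),v=.03,threshold=9); st(hit)
r.dwell(.2); st()
c=r.camera("top"); cv2.imwrite("pics/top5.png",cv2.resize(c["img"][195:315,200:400],None,fx=4,fy=4,interpolation=cv2.INTER_CUBIC))
c=r.camera("wrist"); cv2.imwrite("pics/wrist5.png",c["img"])
E
```

```text
-0.05 t 8.03 chute xy [ 0.0157 -0.0286] tip z 0.0956 F [-2.8 -9.4  5.2]
-0.01 t 8.97 chute xy [0.0158 0.011 ] tip z 0.0956 F [-1.9 -9.2  6.1]
0.02 t 9.72 chute xy [0.0159 0.0411] tip z 0.0957 F [-1.3 -8.9  6. ]
0.045 t 10.38 chute xy [0.0162 0.066 ] tip z 0.0957 F [-1.4 -9.3  6.5]
True t 11.06 chute xy [0.0167 0.0848] tip z 0.096 F [-1.2 -2.1  6.6]
 t 11.26 chute xy [0.0167 0.0847] tip z 0.096 F [-1.  -1.9  5.5]
```

View pics/wrist5.png

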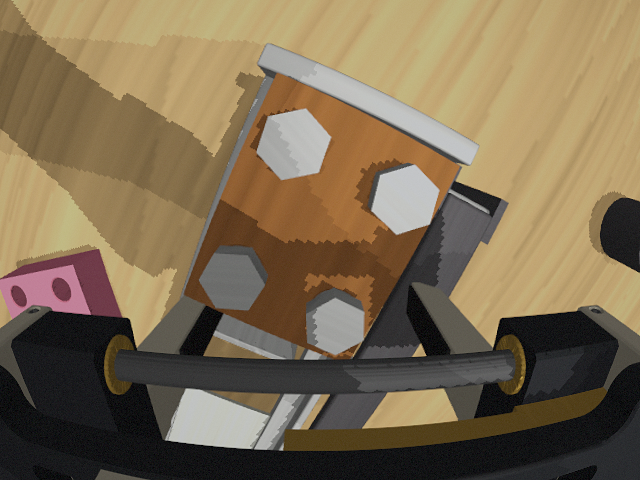

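The wrist view shows the rack's leading end against the end stop (260–475, 50–160), with the finger still on the bar and the bolts upright. I'll add a slight extra press and push to make sure, then release.

```bash
python3 - <<'E'
from p import *
r.move_straight(pos(.0625,.0945),v=.02); st("press")
h=r.move_straight(pos(.067,.0945),v=.02,threshold=10); st(h); r.dwell(.3); st()
r.move_straight(pos(.056,.0945),v=.04); st("back")
r.move_straight(pos(.056,.15),v=.06); st("up")
r.move_straight(pos(.056,.27),v=.15)
r.move_ptp([.25,.62,.3],[.150776,.988568,0,0]); st("clear")
r.dwell(.3)
for n in ("top","scene"):
    c=r.camera(n); np.savez(n+"6.npz",**c); cv2.imwrite(f"pics/{n}6.png",cv2.resize(c["img"][195:315,200:400],None,fx=4,fy=4,interpolation=cv2.INTER_CUBIC) if n=="top" else c["img"])
E
```

```text
press t 11.61 chute xy [0.0168 0.0847] tip z 0.0954 F [-0.6 -5.3 13. ]
True t 11.82 chute xy [0.0168 0.0848] tip z 0.0956 F [-2.3 -2.6  7.8]
 t 12.12 chute xy [0.0167 0.0847] tip z 0.0956 F [-1.5 -1.6  6.9]
back t 12.4 chute xy [0.0166 0.0809] tip z 0.095 F [-1.6  4.2  9.1]
up t 13.47 chute xy [0.0164 0.0785] tip z 0.1497 F [ 0.   0.3 -0.3]
clear t 16.78 chute xy [-0.1874  0.7073] tip z 0.2892 F [-0.2  0.  -0.2]
```

View pics/top6.png

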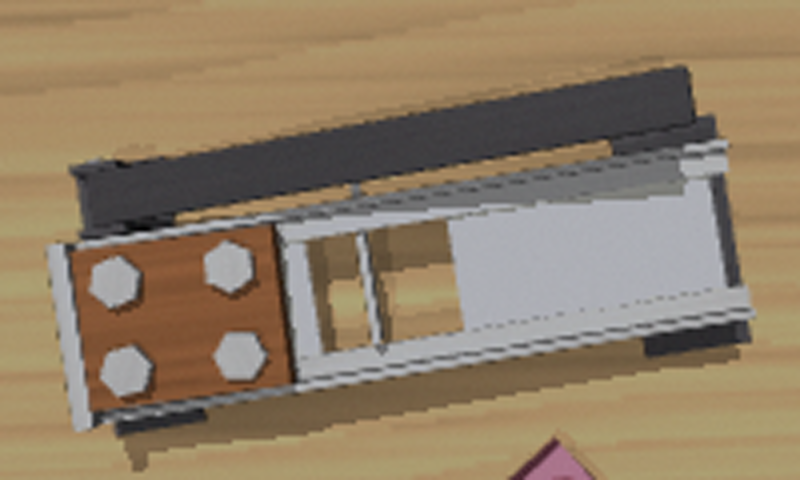

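View pics/scene6.png

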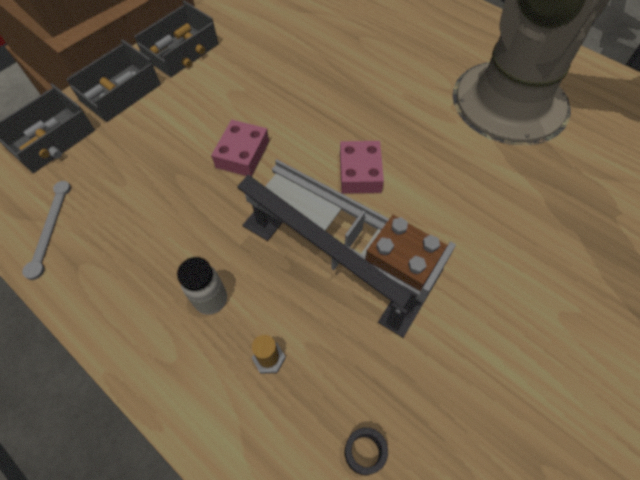

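The top view shows the rack flush against the end stop (~(72,250)), the gate standing at (370,292) exactly as at the start, the bar up, and all four bolts upright. The bystanders haven't moved in the scene view. I'm handing the job in.

```bash
python3 -c "
from station import r
print(r.finish_job())"
```

```text
the job is handed in; nothing more can be done
None
```

The rack is against the end stop with the gate standing up again behind it, and I handed the job in at about 17 s. No verdict was reported.

**What I did:** I set the open gripper at an angle across the chute. One fingertip pressed the bar level (tip about 95.5 mm above the bench), and the other pushed the rack's trailing face. I pushed until the end stop was felt, pressed again to be sure, backed off a few millimetres, raised the hand to let the bar up, and moved clear.

**Last checks:**
- **Rack and bolts:** the final pictures show the rack flush with the end stop and all four bolts upright.
- **Gate and bar:** both stand at the same pixels as at the start.
- **Bystanders:** none has visibly moved, and the force on the tool is about zero.
- **Gate angle:** in the held-down picture before the push, the plate fitted about 0.28 rad.

**What differed from expectation:**
- **Push force:** it was 7–10 N, higher than the 2–3 N I estimated. It stayed steady, with no sign of jamming.
- **Force on the bar near the hinge:** it read 5–7 N, then 13 N briefly on the last press, against the roughly 9–12 N I expected.
- **During the last part of the push:** I took the gate as open from the fingertip height and did not measure its angle again.

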